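# Turn the scouring block and scrape its next side

### The arm

A 6-joint arm with a two-finger parallel gripper is mounted at the origin on the work surface; the furniture and walls round the work are solid. World frame = base frame: x ahead of the robot, y to its left, z up, the work surface at z = 0. Lengths are in mm, angles in rad, forces in N, time in s.
With the tool pointing down it reaches from about 300 to 775 mm from the base axis. Payload 14.6 kg.
Tool frame: the origin (TCP) lies on the centre line of the jaws, within the pads' length; the fingertips stand 19 mm ahead of it and the grasp point (between the pads) is the TCP (bot.tip_reach is the distance from the TCP to the fingertips, in mm); z points along the fingers, y is the line along which they close (so a half turn about z gives the same grasp; the last joint's range is limited). The gripper opens to 85 mm and grips with 20 to 120 N. Pads are 22 mm wide; open, the fingers measure 114 mm over their backs; the gripper's body (76 mm by 85 mm) begins 54 mm behind the grasp point. The pads swing forward as they close: fully open they stand 13 mm farther back than shut.
Start: joints at [1.215, 0.3, 1.521, -0, 1.321, -0.067], TCP at [156.639, 527.213, 250.281] pointing down, gripper open.
Joint ranges: [-3.03, 3.03], [-0.79, 2.21], [0.23, 2.52], [-1.04, 4.18], [0, 3.07], [-2.55, 2.55]. Speed limits (rad/s): [2.22, 2.22, 2.57, 3.14, 3.14, 3.14].

### API

Orientations are given as a unit quaternion [w, x, y, z].
In Python, from rig import bot gives the robot as it stands. Calls block until the motion is done:
- bot.move_to(position, orientation): joint-space move of the TCP to a pose.
- bot.servo_line(position, attitude=None, speed=150, until_force=None): straight line of the TCP; attitude=None keeps the orientation; speed is the mean speed in mm/s. With until_force (N) it stops when the force on the tool has changed by that much, and returns True; else False.
- bot.move_joints(angles): joint-space move.
- bot.move_gripper(opening, grip_force=None): finger opening in mm; grip_force is the grip in N (None keeps the last); returns when the fingers have stopped.
- bot.dwell(seconds).
- bot.ik(position, orientation): joint angles nearest the present ones, or None.
- bot.read_state(): the state.
- bot.read_camera(name): name is "scene" or "top"; returns a dict with "image" (420x560x3 uint8, blue, green, red), "depth" (420x560 float32, mm along the optical axis (not along the pixel's ray), 0 where there is no reading), "fovy" (degrees; the focal length in pixels is half the picture's height over the tangent of half this angle, whatever the lens; pixels are square), "cx", "cy" (the principal point, pixels), "eye" and "attitude" of the camera in the world. Camera axes: x right, y down, z forward; pixel columns grow to the right and rows downward; lengths in mm; the calibration is good to about 2 mm. A picture is of the moment at which its call begins.
A pose or a line that the arm cannot do raises bot.MotionError and nothing moves.
- bot.finish_job(): hands the job in; it is judged then, once.
The state is a dict: "clock": time; "joint_positions": joint angles; "qvel": joint speeds; "effort": joint torques, N m; "ee_pos": TCP position; "tool_rot": TCP orientation; "ft_force": force on the tool from outside, world axes, zero at the start; "moment": the same for the moment, N m; "grip_width": finger opening in mm; "grip_force": force on a finger pad.
Only numpy, scipy, OpenCV 4.12 (cv2) and the standard library are available. Lean on these libraries where they do the work, as an engineer would, in place of code of your own. Each camera call takes 0.05 s, during which the arm holds its last target. There are 200 camera calls.

### The job

The orange end of the griddle scouring block has just been scraped; now do the green long side: turn the block so its green side lies flat against the sprung scraper bar at the bar's open right end, and slide it along the plate, pressed lightly against the bar so the bar gives a little, all the way to the end stop at the left. Leave the block standing there, green side to the bar, and swing the red keeper arm fully shut so that it holds the block in. Leave the other things on the table where they are.

Things in the scene. Friction and masses are not known exactly. Their poses are not given: they have to be found in the camera images.
- rack: Fixed scraping rack: aluminium plate 6 mm thick, covering rack x -149 to +25, y -170 to +140 mm. Origin: table level (underside), below the resting scraper bar's working face, 125 mm short of the end stop. Rack +x points through the bar, away from the robot; +y runs along the bar to the end stop at the robot's left; z up.
- bar_face (a point): Open (right) end of the sprung scraper bar's working face, at rack x 0, y -150, 26 mm above the table; moves with the bar. Ribbed steel bar, face looking to rack -x, from rack y -150 to +115 mm, 10 to 42 mm above the table. A fixed back wall 52 mm high stands behind it at x 18 to 24.
- stop_face (a point): Middle of the face of the fixed end stop, an upright steel plate across the bar's left end: face at rack y +125 mm looking to rack -y, from x -76 to +24, 50 mm high.
- scraper (a joint): How far the sprung scraper bar is pushed back along rack +x, m: 0 at rest, 0.012 at most; 0.6 N per mm.
- keeper (a joint): Angle, rad, of the red keeper arm at the rack's front: 0 fully shut (arm along rack -y, parallel to the bar), growing as it swings out to the robot, 1.2 at most. Arm 12 mm wide, 127 long, 21 to 35 above the table, hook at its tip reaching 18 mm inward. Shut, the arm's inner face is at rack x -78 mm, the hook's at y +1. Stays where left (0.5 N at the knob moves it).
- keeper_hinge (a point): Keeper's vertical hinge axis, at rack x -84, y +118 mm, 20 mm above the table.
- keeper_knob (a point): Centre of the top of the keeper's upright black round knob, 82 mm above the table; the knob is 18 mm in diameter, 40 mm tall, 85 mm from the hinge along the arm.
- block: Loose grey scouring block, 110 (x) x 70 (y) x 45 mm, 0.4 kg; origin: centre of underside. Black upright grip on top, 72 (x) x 22 (y) mm, top 90 mm above the underside. Green pad on the +y long side, orange pad on the +x end. At the start it stands on the plate by the bar's open end, orange end to the bar; green side on the bar means its x along rack -y (a quarter turn clockwise from above).
- green_face (a point): Centre of the green pad's outer face, 35 mm from the block's centre and 22.5 mm above its underside.
- squeeze_red: Bystander: red squeeze bottle, 61x61x217 mm; origin at the centre of its underside.
- squeeze_mustard: Bystander: yellow squeeze bottle, 61x61x217 mm; origin at the centre of its underside.
- lid_pan: Bystander: white-grey square lidded pan, 186x188x110 mm; origin at the centre of its underside.
- spice_1: Bystander: spice jar with green cap, 42x42x99 mm; origin at the centre of its underside.
- spice_2: Bystander: spice jar with yellow cap, 45x44x100 mm; origin at the centre of its underside.
- twist_timer: Bystander: red and white twist timer, 68x68x56 mm; origin at the centre of its underside.
- label_tape: Bystander: roll of beige tape, 104x102x25 mm; origin at the centre of its underside.

How it is judged (in metres and radians):
On the way, in this order (a step that is already met when the one before it is completed fails the run):
1. standing on the plate, green side flat on the bar and pressing it back (0.8 mm or more), block centre in the right part of the bar (rack y below -40 mm) (angle between the y axis of block and the x axis of rack, either way round below 0.14 rad and x of green_face in the frame of rack above -0.012 m and z of block in the frame of rack below 0.012 m and angle between block's own z axis and vertical below 0.12 rad and value of joint scraper above 0.0008 m and contact force between block and scraper above 0.3 N and y of block in the frame of rack below -0.04 m), for 0.1 s.
2. still pressing the bar with the green side while passing the bar's middle (block centre between rack y -30 and 0 mm) (angle between the y axis of block and the x axis of rack, either way round below 0.14 rad and x of green_face in the frame of rack above -0.012 m and z of block in the frame of rack below 0.012 m and angle between block's own z axis and vertical below 0.12 rad and value of joint scraper above 0.0008 m and contact force between block and scraper above 0.3 N and y of block in the frame of rack between -0.03 and 0 m), for 0.05 s.
3. still pressing the bar with the green side farther on (block centre between rack y +10 and +50 mm) (angle between the y axis of block and the x axis of rack, either way round below 0.14 rad and x of green_face in the frame of rack above -0.012 m and z of block in the frame of rack below 0.012 m and angle between block's own z axis and vertical below 0.12 rad and value of joint scraper above 0.0008 m and contact force between block and scraper above 0.3 N and y of block in the frame of rack between 0.01 and 0.05 m), for 0.05 s.
4. the block at the end stop (block centre beyond rack y +55 mm), green side to the bar (angle between the y axis of block and the x axis of rack, either way round below 0.14 rad and x of green_face in the frame of rack above -0.012 m and z of block in the frame of rack below 0.012 m and angle between block's own z axis and vertical below 0.12 rad and y of block in the frame of rack above 0.055 m), for 0.1 s.
At the end, for the whole second after the job is handed in: The block stands upright on the plate (tilt below 0.12 rad) at the end stop, its centre beyond rack y +55 mm (70 is touching the stop), green side to the bar, within 12 mm of its rest face and square within 0.14 rad; keeper within 0.08 rad of shut; everything at rest (all of step 4 and value of joint keeper below 0.08 rad and linear speed of block below 0.02 m/s and velocity of joint keeper below 0.1 rad/s).
It fails at once if a bystander is moved more than 30 mm (distance of any of squeeze_red, squeeze_mustard, lid_pan, spice_1, spice_2, twist_timer, label_tape from where it was at the start of the episode above 0.03 m).
It also fails if it takes over 56 s, if anything falls off the work surface, if the arm or the gripper's body presses on something with over 40 N, if the wrist force passes 120 N, or if a joint passes its speed limit or range.

## Working session

There is one attempt and no reset: what is moved stays moved. The work goes in short steps, each a Python script; the robot and the scene stay as the last script left them, time stands still between calls to the robot, and variables do not carry over. Pictures are saved under pics/ and viewed, at most 10 in all, crops included, and the job is handed in when it is done.

```bash
ls; mkdir -p pics
python3 - <<'E'
from rig import bot
import cv2,numpy as np,pickle
for n in("top","scene"):
    c=bot.read_camera(n); cv2.imwrite(f"pics/{n}0.png",c["image"]); pickle.dump(c,open(n+"0.pkl","wb"))
    print(n,c["fovy"],c["cx"],c["cy"],c["eye"],c["attitude"])
s=bot.read_state(); print(s)
E
```

```text
pics
top 54.27795940862614 277.4824289506403 213.263644343026 [ 296.05028779  122.95649534 1309.88288208] [-0.03124792  0.71589334 -0.69633208  0.04052055]
scene 55.21365744605544 274.99937124966243 213.8106052764219 [-248.64435831 -709.5256057  1114.67003241] [-0.36485676  0.87699872 -0.28581881  0.12672966]
{'clock': 0.1, 'joint_positions': array([ 1.21535897e+00,  3.00401983e-01,  1.52153417e+00, -1.64975473e-05,
        1.32071662e+00, -6.66393992e-02]), 'qvel': array([ 0.00019051, -0.00144233, -0.00330779, -0.00059459,  0.00110506,
        0.00073331]), 'effort': array([ 6.75294956e-06, -5.44378030e+01, -3.62373126e+01, -1.67366443e-04,
        2.96967948e-03,  1.86943436e-05]), 'ee_pos': array([156.59752159, 527.02720108, 249.77906782]), 'tool_rot': array([-1.03220262e-04,  1.43895646e-01,  9.89592725e-01, -5.19971925e-04]), 'ft_force': array([ 0.53935232,  0.20140225, -0.04330047]), 'moment': array([-0.00545061, -0.00845158, -0.04455913]), 'grip_force': 0.0, 'grip_width': 85.3921025097842}
```

View pics/top0.png

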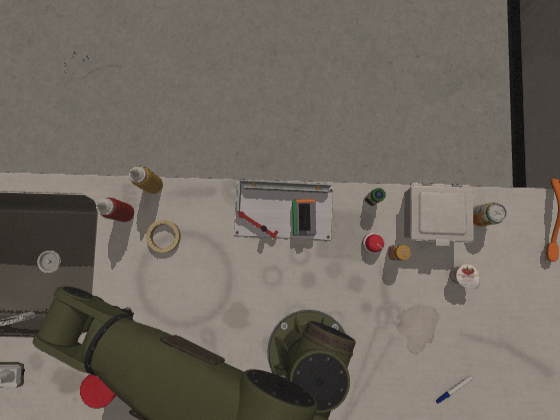

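View pics/scene0.png

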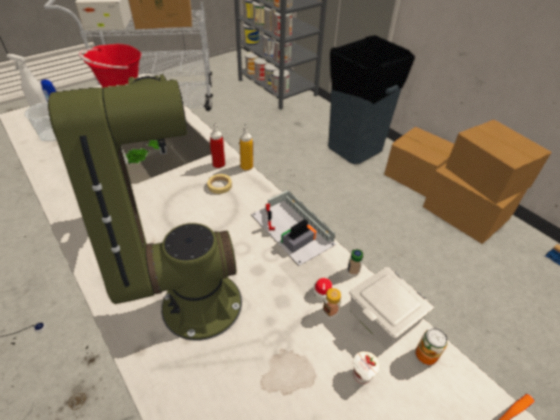

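```bash
cat > h.py <<'E'
import numpy as np,cv2
from scipy.spatial.transform import Rotation as R
def cam(c):
    q=np.array(c["attitude"]); M=R.from_quat(q[[1,2,3,0]]).as_matrix()
    return M,np.array(c["eye"]),210/np.tan(np.radians(c["fovy"])/2)
def ray(c,uv,z):
    "pixels onto plane z"
    M,e,f=cam(c); uv=np.atleast_2d(uv).astype(float)
    d=np.c_[(uv[:,0]-c["cx"])/f,(uv[:,1]-c["cy"])/f,np.ones(len(uv))]@M.T
    return e+d*((z-e[2])/d[:,2])[:,None]
def cloud(c):
    M,e,f=cam(c); v,u=np.mgrid[:420,:560]; D=c["depth"]
    return np.stack([(u-c["cx"])/f*D,(v-c["cy"])/f*D,D],-1)@M.T+e
E
python3 - <<'E'
import pickle,cv2,numpy as np
from h import *
c=pickle.load(open("top0.pkl","rb"))
im=c["image"][165:260,225:345]; cv2.imwrite("pics/t1.png",cv2.resize(im,None,fx=6,fy=6,interpolation=cv2.INTER_NEAREST))
P=cloud(c)[165:260,225:345]; z=P[...,2]
h=np.clip(z,-5,115)/120*255+10
cv2.imwrite("pics/t1d.png",cv2.resize(cv2.applyColorMap(np.clip(h,0,255).astype(np.uint8),cv2.COLORMAP_JET),None,fx=6,fy=6,interpolation=cv2.INTER_NEAREST))
np.set_printoptions(suppress=True,precision=1)
print(P[50,20],P[65,95],P[90,60], ray(c,[[227,310]],0))
E
```

```text
[417.8 209.2  35.1] [379.4 -29.5   5.7] [297.   80.1   0.2] [[120.7 257.5   0. ]]
```

View pics/t1.png

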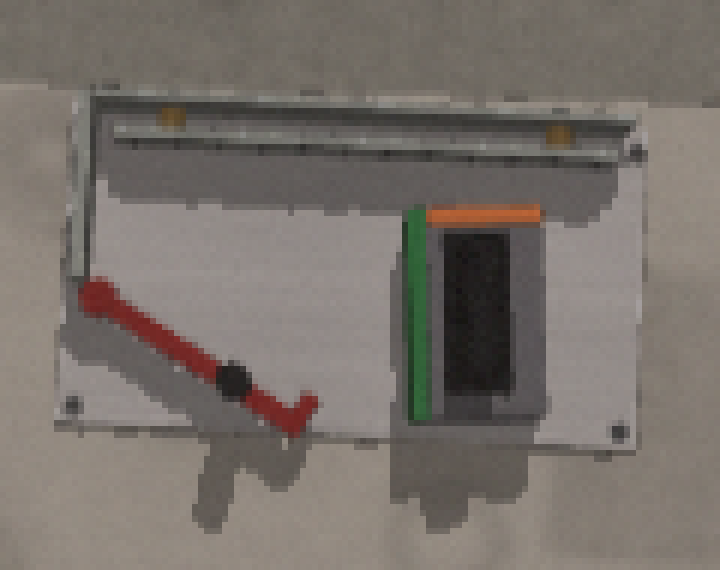

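View pics/t1d.png

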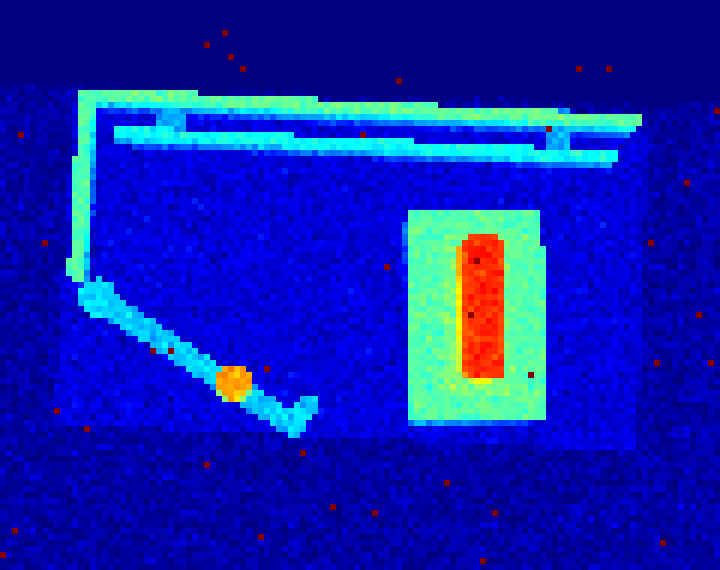

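```bash
cat > meas.py <<'E'
import pickle,cv2,numpy as np
from h import *
np.set_printoptions(suppress=True,precision=2)
def pts(P,m,**k): return P[m]
def rect(p):
    r=cv2.minAreaRect(p[:,:2].astype(np.float32)); return np.array(r[0]),np.array(r[1]),r[2]
def comp(m,k=0):
    n,l,s,_=cv2.connectedComponentsWithStats(m.astype(np.uint8)); o=1+np.argsort(-s[1:,4]); return l==o[k]
E
python3 - <<'E'
from meas import *
c=pickle.load(open("top0.pkl","rb"))
P=cloud(c); z=P[...,2]; roi=np.zeros(z.shape,bool); roi[165:260,225:345]=1
v,u=np.mgrid[:420,:560]
# crop px/6
cu,cv_=(u-225)*6,(v-165)*6
wall=roi&(z>46)&(z<58)&(cv_<140)&(cu>110)
bar=roi&(z>36)&(z<46)&(cv_<175)&(cu>105)&(cu<530)&(cv_>120)
pl=np.polyfit(P[wall][:,1],P[wall][:,0],1); pb=np.polyfit(P[bar][:,1],P[bar][:,0],1)
print("wall",pl,"bar",pb,"zs",np.median(z[wall]),np.median(z[bar]),"gap",pl[1]-pb[1])
print("bar rect",rect(P[roi&(z>36)&(z<46)&(cv_<175)&(cu>105)&(cv_>120)]))
print("wall rect",rect(P[wall]))
st=roi&(z>44)&(z<60)&(cu<110)&(cv_<285)&(cv_>115); print("stop",rect(P[st]),np.polyfit(P[st][:,0],P[st][:,1],1))
plate=roi&(z>3)&(z<110)&(cv_>90)&(cv_<460)
k=comp(roi&(z>3.2)&(z<60)); print("plate",rect(P[k]))
b=comp(roi&(z>46)&(cu>350)&(cv_>180)); print("block",rect(P[b]), np.median(z[b]))
g=comp(roi&(z>88)&(cu>350)&(z<105)); print("grip",rect(P[g]),P[g].mean(0))
kn=comp(roi&(z>72)&(cu<350)&(z<95)); print("knob",rect(P[kn]),P[kn].mean(0))
hsv=cv2.cvtColor(c["image"],cv2.COLOR_BGR2HSV)
H=hsv[...,0]; 
gr=comp(roi&(H>45)&(H<80)&(hsv[...,1]>100)); print("green",rect(ray(c,np.c_[u[gr],v[gr]],51)))
rd=comp(roi&((H<6)|(H>174))&(hsv[...,1]>120)&(cu<130)); print("hinge",ray(c,[[225+97/6,165+297/6]],35))
E
```

```text
wall [  0.02 519.66] bar [  0.02 501.96] zs 51.56637301454066 40.905029048719825 gap 17.696296925730167
bar rect (array([504.49,  80.07]), array([ 16.78, 269.9 ]), 1.7245724201202393)
wall rect (array([514.32,  79.57]), array([271.07,  23.03]), 89.29261779785156)
stop (array([468.85, 232.15]), array([ 8.05, 81.59]), 88.9612045288086) [ -0.01 239.08]
plate (array([439.85,  87.2 ]), array([327.51, 187.69]), 89.57508850097656)
block (array([375.94,  40.31]), array([101.24, 206.41]), 70.1546630859375) 52.27320283191102
grip (array([415.82,  26.2 ]), array([69.51, 18.45]), 1.196139931678772) [415.41  26.33  94.86]
knob (array([375.9 , 149.36]), array([14.83, 14.92]), 46.3160514831543) [375.18 149.27  80.99]
green (array([414.63,  56.85]), array([105.45,   6.21]), 1.3252832889556885)
hinge [[419.07 221.26  35.  ]]
```

```bash
cat >> h.py <<'E'
def down(yaw_deg):
    "tool pointing down, its x axis at this world yaw"
    a=np.radians(yaw_deg)/2; return [0,np.cos(a),np.sin(a),0]
E
python3 - <<'E'
from meas import *
from rig import bot
np.set_printoptions(suppress=True,precision=4)
c=pickle.load(open("top0.pkl","rb"))
P=cloud(c); z=P[...,2]; v,u=np.mgrid[:420,:560]; cu,cv_=(u-225)*6,(v-165)*6
def fit(m,i,o):
    a=P[m]
    for _ in range(5):
        p=np.polyfit(a[:,i],a[:,o],1); r=a[:,o]-np.polyval(p,a[:,i]); a=a[abs(r)<2.5*r.std()]
    return p
print("wall",fit((z>46)&(z<58)&(cv_>80)&(cv_<135)&(cu>110)&(cu<645),1,0))
print("bar",fit((z>36)&(z<46)&(cv_>120)&(cv_<165)&(cu>105)&(cu<540),1,0))
print("stop",fit((z>44)&(z<58)&(cv_>115)&(cv_<285)&(cu<110)&(cu>50),0,1))
# plate front edge: per column transition
g=(z>88)&(z<105)&(cu>440)&(cu<520)&(cv_>220)&(cv_<400); print("grip",fit(g,0,1))
q=down(181.2)
bot.move_to([320,60,230],q)
bot.move_gripper(50)
bot.move_to([415.5,26.3,160],q)
print(bot.servo_line([415.5,26.3,80],speed=80,until_force=8))
bot.move_gripper(10,60)
s=bot.read_state(); print(s["clock"],s["ee_pos"],s["grip_width"],s["grip_force"],s["ft_force"],s["joint_positions"])
E
```

```text
wall [  0.0211 519.7467]
bar [  0.0206 501.8826]
stop [ -0.015  239.0843]
grip [ 0.0228 16.8752]
False
4.4083 [415.7147  26.3107  80.3564] 21.317344946353252 59.83074724674225 [-2.0531 -0.7338  5.7411] [-0.0248  0.2512  2.04    0.0001  0.8497 -1.6165]
```

```bash
cat >> h.py <<'E'
YAW=-0.0205; O=np.array([500.7,101.])
def W(x,y): return O+np.array([np.cos(YAW)*x-np.sin(YAW)*y,np.sin(YAW)*x+np.cos(YAW)*y])
def K(p):
    d=np.array(p[:2])-O; return np.array([np.cos(YAW)*d[0]+np.sin(YAW)*d[1],-np.sin(YAW)*d[0]+np.cos(YAW)*d[1]])
QF=down(90+np.degrees(YAW))
E
python3 - <<'E'
from h import *
from rig import bot
import pickle
p=bot.read_state()["ee_pos"]
bot.servo_line([p[0],p[1],p[2]+8],speed=40)
t=W(-85,-85); bot.move_to([*t,p[2]+8],QF)
bot.servo_line([*t,p[2]-0.5],speed=25,until_force=6)
s=bot.read_state(); print(s["clock"],s["ee_pos"],K(s["ee_pos"]),s["ft_force"],s["tool_rot"],s["grip_width"])
hit=bot.servo_line([*W(-26,-85),s["ee_pos"][2]],speed=40,until_force=3)
s=bot.read_state(); print(hit,s["clock"],s["ee_pos"],K(s["ee_pos"]),s["ft_force"],s["joint_positions"])
c=bot.read_camera("top"); pickle.dump(c,open("top1.pkl","wb"))
cv2.imwrite("pics/t2.png",cv2.resize(c["image"][165:260,225:345],None,fx=6,fy=6,interpolation=cv2.INTER_NEAREST))
E
```

```text
6.5417 [413.75466025  17.92698716  80.22025975] [-85.22419351 -84.83781236] [-2.23047967  2.37228611  5.42071826] [-2.90006835e-04  7.14151688e-01  6.99990906e-01 -1.16454752e-04] 21.616682712703987
True 6.7583 [413.73581067  17.93973946  80.20312977] [-85.24330054 -84.82544913] [-1.3294174  -0.49232295  5.39694827] [-4.52758849e-02  2.47670307e-01  2.04516269e+00  2.78290127e-04
  8.50048757e-01 -2.54946484e-02]
```

View pics/t2.png

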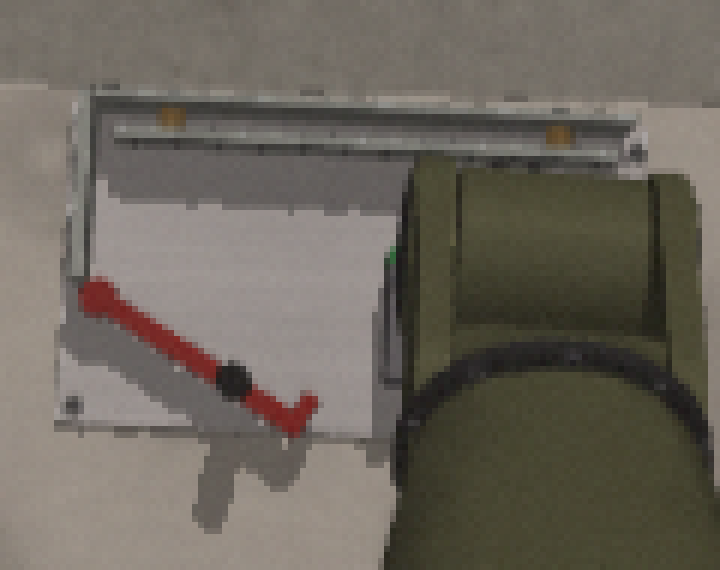

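Run:
```python
from h import *
from rig import bot
import pickle
z=80.3
bot.servo_line([*W(-45,-85),z],speed=50)
for x in (-42,-39,-37,-35,-33,-31,-29.5):
    bot.servo_line([*W(x,-85),z],speed=20); bot.dwell(.05)
    s=bot.read_state(); print(x,K(s["ee_pos"]).round(2),s["ee_pos"][2].round(2),s["ft_force"].round(2),s["moment"].round(2))
print(s["clock"])
c=bot.read_camera("scene"); pickle.dump(c,open("scene1.pkl","wb"))
cv2.imwrite("pics/s1.png",cv2.resize(c["image"][180:280,240:350],None,fx=6,fy=6,interpolation=cv2.INTER_CUBIC))
```

```text
-42 [-42.02 -85.01] 80.27 [ 0.04  1.08 -3.95] [-0.08  0.02 -0.  ]
-39 [-39. -85.] 80.26 [ 0.55  0.47 -3.83] [-0.    0.   -0.03]
-37 [-36.98 -85.01] 80.29 [-0.48  0.38 -3.78] [ 0.    0.03 -0.01]
-35 [-34.97 -85.01] 80.3 [-0.61  0.49 -4.55] [-0.   -0.01 -0.01]
-33 [-33.02 -85.  ] 80.25 [-0.39 -0.32 -4.86] [0.02 0.04 0.03]
-31 [-31.06 -84.99] 80.27 [-1.31 -0.23 -3.49] [0.01 0.26 0.  ]
-29.5 [-29.61 -84.99] 80.23 [-2.79  0.06 -3.93] [ 0.03  0.42 -0.01]
9.975
```

View pics/s1.png

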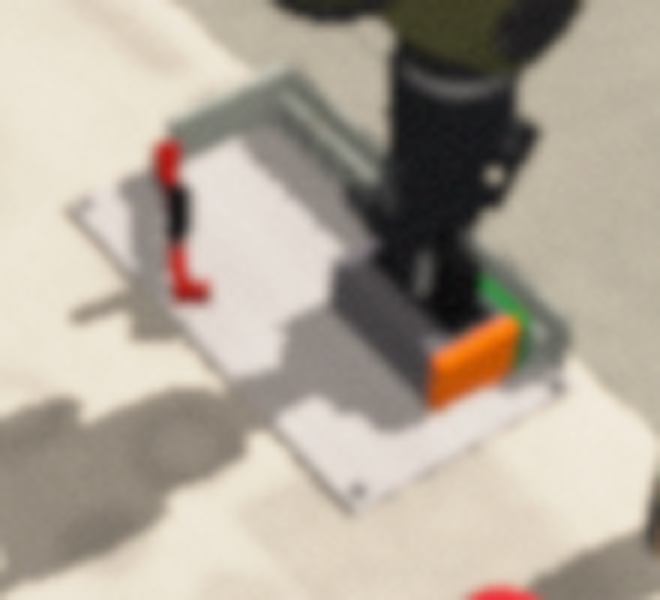

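Run:
```python
from h import *
from rig import bot
z=80.2
def rep(t):
    s=bot.read_state(); print(t,s["clock"],K(s["ee_pos"]).round(2),s["ee_pos"][2].round(2),s["ft_force"].round(2),s["moment"].round(2))
bot.servo_line([*W(-28.5,-85),z],speed=20); bot.dwell(.3); rep("press")
for y in (-50,-15,0,30,58):
    bot.servo_line([*W(-28.5,y),z],speed=50); bot.dwell(.1); rep(y)
print(bot.servo_line([*W(-28.5,76),z],speed=20,until_force=7)); rep("stop")
```

```text
press 10.575 [-28.54 -85.  ] 80.17 [-2.27  0.53 -3.82] [ 0.    0.57 -0.03]
-50 11.525 [-28.5 -50. ] 80.2 [-2.46  2.13 -4.87] [0.44 0.56 0.03]
-15 12.475 [-28.47 -14.99] 80.23 [-3.52  2.41 -3.7 ] [0.41 0.6  0.03]
0 13.025 [-28.51   0.18] 80.21 [-2.43  2.29 -4.36] [0.32 0.54 0.01]
30 13.875 [-28.47  30.04] 80.24 [-3.02  2.13 -3.98] [ 0.46  0.61 -0.02]
58 14.6833 [-28.49  58.06] 80.23 [-3.13  1.29 -4.02] [ 0.43  0.57 -0.  ]
True
stop 15.3833 [-28.8  72.2] 80.01 [-2.46 -3.56  4.37] [-0.47  0.18 -0.13]
```

Run:
```python
from h import *
from rig import bot
import pickle
def rep(t):
    s=bot.read_state(); print(t,s["clock"],K(s["ee_pos"]).round(2),s["ee_pos"][2].round(2),s["ft_force"].round(2),s["moment"].round(2))
bot.servo_line([*W(-31,71.7),80.2],speed=20); rep("relax")
print(bot.servo_line([*W(-31,71.7),79],speed=10,until_force=4)); rep("down")
bot.move_gripper(45)
bot.servo_line([*W(-31,71.7),170],speed=120)
bot.move_to([*W(-170,-60),170],QF); bot.move_gripper(0)
c=bot.read_camera("top"); pickle.dump(c,open("top2.pkl","wb")); rep("up")
cv2.imwrite("pics/t3.png",cv2.resize(c["image"][165:260,225:345],None,fx=6,fy=6,interpolation=cv2.INTER_NEAREST))
z=cloud(c); m=(z[...,2]>72)&(z[...,2]<88); v,u=np.nonzero(m)
P=z[m]; k=np.array([K(p) for p in P]); ok=(k[:,0]>-150)&(k[:,0]<-95)&(k[:,1]>10)&(k[:,1]<100); print("knob",k[ok].mean(0),ok.sum())
```

```text
relax 15.6333 [-31.07  71.94] 80.19 [-1.83 -0.71 -3.1 ] [ 0.11  0.27 -0.06]
True
down 15.8417 [-31.13  71.91] 80.09 [-3.03 -0.72  6.92] [ 0.01  0.16 -0.08]
up 18.45 [-169.93  -59.95] 169.98 [ 0.02  0.82 -0.5 ] [0.03 0.04 0.01]
knob [-126.19714261   45.74852598] 27
```

View pics/t3.png

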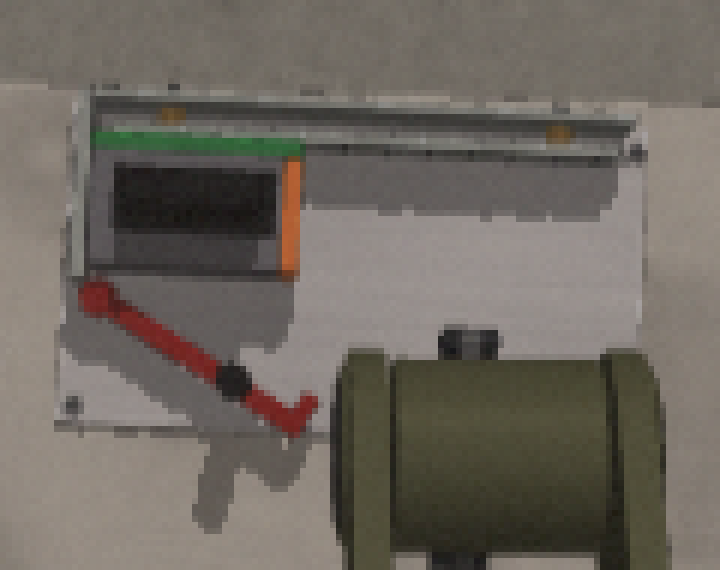

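Run:
```python
from h import *
from rig import bot
import pickle
def pose(a,d):
    p=np.array([-84,119.])+85*np.array([-np.sin(a),-np.cos(a)])+d*np.array([-np.cos(a),np.sin(a)])
    return W(*p),down(90+np.degrees(YAW-a))
def rep(t):
    s=bot.read_state(); print(t,round(s["clock"],2),K(s["ee_pos"]).round(2),s["ft_force"].round(2))
p,q=pose(.52,42); bot.move_to([*p,170],q); bot.servo_line([*p,70],speed=100,until_force=10); rep("low")
for a in (.52,.4,.3,.2,.1,.05):
    p,q=pose(a,26); bot.servo_line([*p,70],q,speed=40); rep(a)
p,q=pose(0,18); print(bot.servo_line([*p,70],q,speed=20,until_force=6)); rep("end")
c=bot.read_camera("scene"); cv2.imwrite("pics/s2.png",cv2.resize(c["image"][180:280,240:350],None,fx=6,fy=6,interpolation=cv2.INTER_CUBIC))
```

```text
low 20.44 [-162.41   66.18] [ 0.16 -0.48 -0.41]
0.52 20.99 [-148.76   58.02] [-0.88  1.06  0.39]
0.4 21.41 [-141.2    50.87] [-0.    0.71  0.5 ]
0.3 21.78 [-134.13   45.59] [-0.34 -0.15  0.93]
0.2 22.16 [-126.58   40.97] [0.22 0.17 0.57]
0.1 22.53 [-118.6    37.11] [-0.65  0.81  0.67]
0.05 22.79 [-114.4    35.49] [ 0.15 -0.46  0.03]
True
end 23.27 [-105.94   34.27] [-1.87  1.18  2.15]
```

View pics/s2.png

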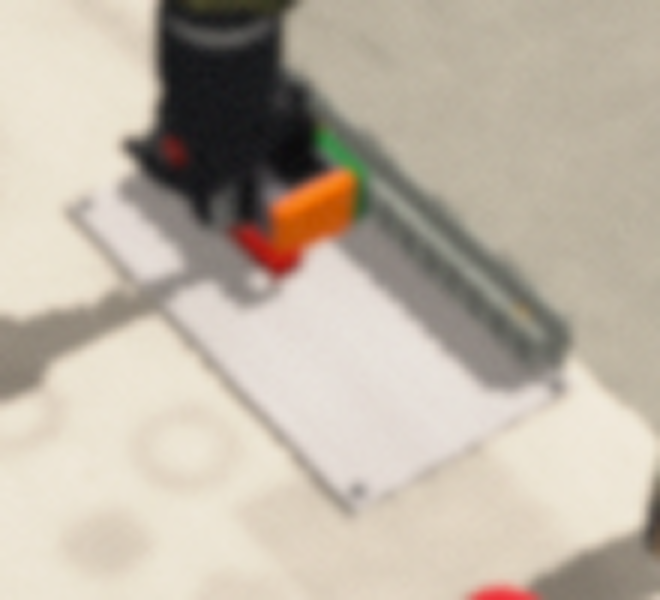

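Run:
```python
from meas import *
from rig import bot
s=bot.read_state(); k=K(s["ee_pos"])
print(bot.servo_line([*W(k[0]+6,k[1]),70],speed=15,until_force=10)); bot.dwell(.2)
s=bot.read_state(); print(K(s["ee_pos"]),s["ft_force"])
bot.servo_line([*W(-150,34),70],speed=80); bot.servo_line([*W(-150,34),170],speed=120)
bot.move_to([*W(-180,-80),180],QF); bot.dwell(.2)
c=bot.read_camera("top"); P=cloud(c); z=P[...,2]
kk=np.array([K(p) for p in P.reshape(-1,3)]).reshape(420,560,2)
m=(z>72)&(z<88)&(kk[...,0]>-140)&(kk[...,0]<-65)&(kk[...,1]>0)&(kk[...,1]<100); print("knob",kk[m].mean(0),m.sum())
m=(z>26)&(z<41)&(kk[...,0]>-140)&(kk[...,0]<-76)&(kk[...,1]>0)&(kk[...,1]<110); print("arm",np.polyfit(kk[m][:,1],kk[m][:,0],1),kk[m].mean(0),m.sum())
m=(z>88)&(z<105)&(kk[...,0]>-60)&(kk[...,0]<0)&(kk[...,1]>20)&(kk[...,1]<120); print("grip",kk[m].mean(0),np.polyfit(kk[m][:,1],kk[m][:,0],1),np.median(z[m]))
cv2.imwrite("pics/t4.png",cv2.resize(c["image"][165:260,225:345],None,fx=6,fy=6,interpolation=cv2.INTER_NEAREST)); print(bot.read_state()["clock"])
```

```text
True
[-105.97   34.14] [-1.32  0.31  2.29]
knob [-84.17  34.81] 28
arm [  0.01 -84.05] [-83.59  56.35] 120
grip [-33.51  71.25] [ -0.01 -33.11] 94.78333925705272
26.2417
```

View pics/t4.png

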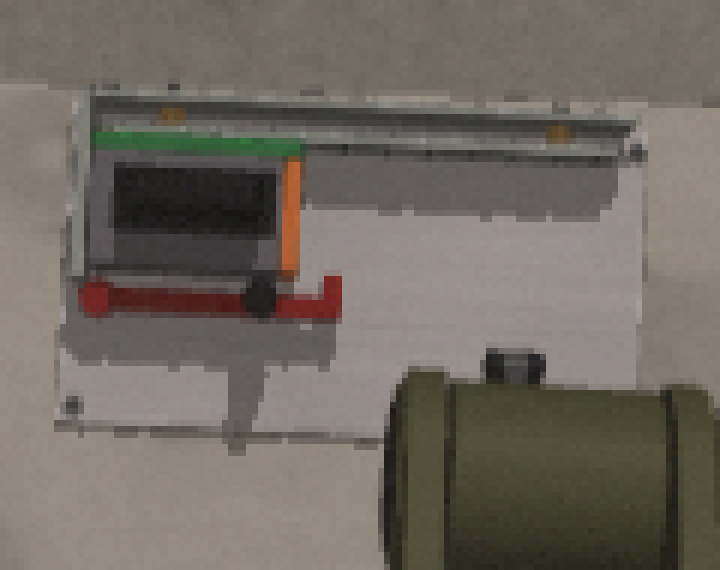

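The keeper is shut: its knob is at rack x -84 and the arm lies parallel to the bar. The block is square at the end stop, so I'm handing in.

```bash
python3 -c "
from rig import bot
print(bot.finish_job())"
```

```text
the job is handed in; nothing more can be done
None
```

The job is handed in, with no verdict shown: the block's green side was slid along the pressed bar to the end stop, the last picture shows it square there with the keeper fully shut, and the robot clock read about 26 s of the 56 s allowed.

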